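Mount the spindle between centres, then hold the ball tray over it

TASK

I am going to fit a steel ball onto a brass spindle. Take the spindle from its wooden rest, lay it in the two notches of the bench centre jig and slide the tailstock in until the steel points sit fully home in both of its ends. Then pick up the small wooden tray, keeping it level so that the loose ball stays in its pocket, and finish holding it level and still, with the ball right above the middle of the spindle and the tray's underside about 10 cm above the spindle; do not put it down or let go, and leave the other things on the bench alone.

Things in the scene. Friction and masses are not known exactly. Their poses are not given: they have to be found in the camera images.
- jig: Bench centre jig, fixed. Dark steel base plate 80 (x) by 295 (y, -185 to +110) by 14 mm. Origin on the bench top below where the middle of the mounted spindle belongs; z up, y from the tailstock towards the fixed headstock. Centre line: along y at x = 0, z = 65 mm. Headstock: grey block 50 mm wide, 86 mm tall, y = 73 to 106 mm; all heights are above the bench.
- head_tip (a point): Tip of the headstock's steel point, on the centre line at jig y = 52 mm. The point is a cone 10 mm long and 12 mm wide at its base, pointing to jig -y. The tailstock's point is the same, facing it.
- notch_mid (a point): Point on the centre line midway between the two notches, at jig y = -12 mm. Two upright steel rests, 10 mm thick, with V notches open from above (35 mm wide, lips 71 mm high) stand 40 mm to either side of it along y. A spindle in them lies on the centre line and can slide along it; with its middle near y = -18 mm it clears both points. Fingers fit between the rests.
- tailstock (a joint): Travel (m) of the tailstock along jig +y towards the headstock; 0 = fully back, 0.085 = end stop; starts at 0 to 0.025. About 3 N friction, stays where left. The tip of its point is at jig y = -122 mm + travel. Moving in it pushes the spindle along the notches onto the headstock's point; with both points fully home the travel is about 0.070 and the spindle stops it.
- tail_grip (a point): Grip point of the tailstock, 110 mm above the bench, 40 mm behind the tip of its point. The tailstock is a grey block 50 mm wide, 36 mm long, 85 mm tall, with an upright dark steel bar on top, 16 mm across (jig x) by 24 mm along the slide (jig y), 85 to 130 mm high; pinch the bar from above, either way. Axes as the jig.
- spindle: Loose brass bar, 16 mm diameter, 120 mm long, 120 g. Origin at its middle on its axis; its axis is its y. Each end has a bore 10 mm wide and 11 mm deep; the points go 8 mm into them. Either way round will do.
- rest: Fixed wooden rest on which the spindle lies at the start: plate 50 (x) by 110 (y) by 10 mm with two V notches at y = +42 and -42 mm that hold the spindle along y with its axis 40 mm above the bench; between them the fingers have room. Origin at the centre of its underside, z up.
- tray: Loose wooden tray, 140 (x) by 70 (y) by 8 mm, about 150 g. Origin at the centre of its underside, z up. An upright fin stands at its centre, 34 mm long (x), 14 mm thick (y), from 8 to 54 mm high: pinch it across y. At x = +46 mm is the ball's pocket.
- pocket (a point): Centre of the pocket's floor on the tray, at tray x = 46 mm, y = 0, 8 mm above the underside: a round well 24 mm across inside with a rim 3.5 mm high and 6 mm wide.
- ball_center (a point): Centre of the loose steel ball, 24 mm diameter, 57 g, lying in the pocket with about 3 mm of play; it rolls over the rim if the tray is tipped by about 45 degrees or jerked hard.
- jar: Bystander: closed white plastic jar, 68 mm diameter, 85 mm tall; origin at the centre of its underside.
- brush: Bystander: brush 170 mm long lying along its x; origin at its underside, near the middle.
- bench_block: Bystander: steel bench block 70 by 70 by 22 mm; origin at the centre of its underside.

How it is judged:
On the way, in this order (a step that is already met when the one before it is completed fails the run):
1. the spindle lies in the notches with both points home in its ends (value of joint tailstock above 0.063 m and y of spindle in the frame of jig between -0.006 and 0.006 m and x of spindle in the frame of jig between -0.004 and 0.004 m and z of spindle in the frame of jig between 0.061 and 0.069 m and angle between the y axis of spindle and the y axis of jig, either way round below 0.06 rad), for 0.2 s.
2. the tray is lifted by the gripper with the ball in its pocket (height (world z) of tray above 0.04 m and contact force between tray and the fingers above 1 N and distance between ball_center and pocket below 0.017 m), for 0.2 s.
At the end, for the whole second after the job is handed in: Spindle on the centre line (4 mm, 3 deg; middle within 6 mm), tailstock at 63 mm or more (home: 70). Gripper holds the tray still, within 6 deg of level, touching nothing else, underside 65 to 140 mm above the spindle axis; ball in its pocket, within 20 mm sideways of the spindle middle (all of step 1 and distance between ball_center and pocket below 0.017 m and angle between tray's own z axis and vertical below 0.1 rad and horizontal distance between ball_center and spindle below 0.02 m and height (world z) of tray between 0.13 and 0.205 m and contact force between tray and the fingers above 1 N and contact force between tray and jig below 0.1 N and contact force between tray and spindle below 0.1 N and linear speed of tray below 0.03 m/s); the arm keeps its last pose, push and grip.
It fails at once if the ball leaves its pocket (distance between ball_center and pocket above 0.022 m).
It fails at once if the tray is tipped by more than 25 degrees (angle between tray's own z axis and vertical above 0.44 rad).
It fails at once if the jar is shifted by more than 3 cm (distance of jar from where it was at the start of the episode above 0.03 m).
It fails at once if the brush is shifted by more than 3 cm (distance of brush from where it was at the start of the episode above 0.03 m).
It fails at once if the bench block is shifted by more than 3 cm (distance of bench_block from where it was at the start of the episode above 0.03 m).
It also fails if it takes over 69 s, if anything falls off the work surface, if the arm or the gripper's body presses on something with over 40 N, if the wrist force passes 120 N, or if a joint passes its speed limit or range.

ROBOT

A 6-joint arm with a two-finger parallel gripper is mounted at the origin on the work surface. World frame = base frame: x ahead of the robot, y to its left, z up, the work surface at z = 0. Lengths are in m, angles in rad, forces in N, time in s.
With the tool pointing down it reaches from about 0.35 to 0.775 m from the base axis. Payload 7.3 kg.
Tool frame: the origin (TCP) lies at the centre of the arm's flange, where the gripper is bolted on; the fingertips stand 178 mm ahead of it and the grasp point (between the pads) lies 159 mm ahead of it; z points along the fingers, y is the line along which they close (so a half turn about z gives the same grasp; the last joint's range is limited). The gripper opens to 92 mm and grips with 3 to 60 N. Pads are 19 mm wide; open, the fingers measure 130 mm over their backs; the gripper's body (75 mm by 190 mm) begins 47 mm behind the grasp point.
Start: joints at [1.023, 0.342, 1.524, -0, 1.275, -0.146], TCP at [0.205, 0.483, 0.405] pointing down, gripper open.
Joint ranges: [-2.53, 2.53], [-0.77, 2.02], [0.04, 2.7], [-1, 4.14], [0.28, 2.66], [-3.11, 3.11]. Speed limits (rad/s): [2.57, 2.57, 3.14, 3.14, 3.14, 3.14].

INTERFACE

Orientations are given as [roll, pitch, yaw] about the fixed x, y, z axes, in that order (R = Rz(yaw) Ry(pitch) Rx(roll)).
In Python, from cell import robot, telemetry, order, read_camera gives the robot as it stands (robot), with the cameras as plain functions, the readings (telemetry) and the job (order).
- The arm moves only by the tool jog_arm, called after "Call:" in YAML: its name, and indented under it one key for each argument. Schema: {"type":"object","properties":{"moves":{"type":"array","items":{"type":"number"},"minItems":6,"maxItems":48},"aperture":{"type":"number"},"grip_n":{"type":"number"},"only":{"type":"string"},"quiet":{"type":"boolean"},"lines":{"type":"string"}},"required":["moves"],"additionalProperties":false}. moves is one flat list of numbers that holds 1 to 8 rows one after another, with no inner brackets; each row has 6 numbers: dx, dy, dz in m, then a rotation vector rx, ry, rz in rad; each row shifts and turns the commanded pose from where the row before left it, along the tool's axes as they then stand; what a row does not reach is not made up. A row lasts 1/12 s, in which the tool goes at most 0.0417 m and 0.125 rad, less where a joint would pass 70% of its speed; a pose out of reach is approached as far as the arm can. aperture is the finger opening in m, set as the call begins (left out keeps the last). The fingers move at their own pace and stop on an object; grip_n is the grip in N (left out, the last holds). Time passes only in rows, so rows that do not move let the fingers close. The tool returns the time, the measured TCP pose, the force, the opening and the grip force at its end. only (a regular expression) keeps the lines of the reply that match it, lines (a string "A,B") keeps lines A to B, and quiet returns only ok. Input that does not fit is refused with a message, and nothing moves.
- telemetry.observe(): the state, without advancing time (a new reading comes with each control period).
- read_camera(name): name is "side" or "top"; returns a dict with "image" (400x640x3 uint8, red, green, blue), "fx", "fy", "cx", "cy" (pixels), "pose" (4x4, takes a point from camera to world coordinates). Camera axes: x right, y down, z forward; pixel columns grow to the right and rows downward; lengths in m; the calibration is good to about 2 mm. A picture is of the moment at which its call begins. There is no depth.
- order.hand_in(): hands the job in; it is judged then, once.
The state is a dict: "time": time; "qpos": joint angles; "qvel": joint speeds; "joint_efforts": joint torques, N m; "tool_pos": TCP position; "tool_rot": TCP orientation; "contact_force": force on the tool from outside, world axes, zero at the start; "torque": the same for the moment, N m; "opening": finger opening in m; "grip_force": force on a finger pad.
Only numpy, scipy, OpenCV 4.12 (cv2) and the standard library are available. Lean on these libraries where they do the work, as an engineer would, in place of code of your own. Each camera call takes 0.05 s, during which the arm holds its last target. There are 200 camera calls.

## Working session

There is one attempt and no reset: what is moved stays moved. The work goes in short steps, Python scripts to look and compute and a tool call to move; the robot and the scene stay as the last step left them, time stands still between calls to the robot, and variables do not carry over. Pictures are saved under pics/ and viewed, at most 10 in all, crops included, and the job is handed in when it is done.

```bash
ls; mkdir -p pics
```

Run:
```python
from cell import robot, telemetry, order, read_camera
import cv2,numpy as np
np.set_printoptions(precision=4,suppress=True)
s=telemetry.observe();print(s)
for n in("top","side"):
    c=read_camera(n);cv2.imwrite(f"pics/{n}0.png",c["image"][:,:,::-1]);print(n,c["fx"],c["fy"],c["cx"],c["cy"]);print(c["pose"])
```

```text
cell.py
pics
{'time': 0.0, 'qpos': array([ 1.023 ,  0.3427,  1.525 , -0.    ,  1.2754, -0.146 ]), 'qvel': array([ 0.0011, -0.0024,  0.0006,  0.0008, -0.0013,  0.0027]), 'joint_efforts': array([  0.002 , -43.1246, -24.4229,   0.072 ,   0.0557,  -0.0001]), 'tool_pos': array([0.2052, 0.4831, 0.4041]), 'tool_rot': array([-3.1401, -0.0002,  2.7398]), 'contact_force': array([ 0.1519, -0.5303,  0.3839]), 'torque': array([ 0.0219,  0.0267, -0.0012]), 'grip_force': 0.0, 'opening': 0.092078387398165}
top 388.91961104334064 388.91961104334064 318.1563233283063 203.2823602598204
[[-0.0818 -0.9751  0.2061  0.3672]
 [-0.9966  0.0791 -0.0209  0.0639]
 [ 0.0041 -0.2072 -0.9783  1.0475]
 [ 0.      0.      0.      1.    ]]
side 488.5926662706706 488.5926662706706 312.51926184826004 202.2088024088572
[[ 0.997  -0.0344  0.0689  0.4978]
 [-0.0765 -0.5425  0.8366 -0.8248]
 [ 0.0086 -0.8394 -0.5435  0.6735]
 [ 0.      0.      0.      1.    ]]
```

View pics/top0.png

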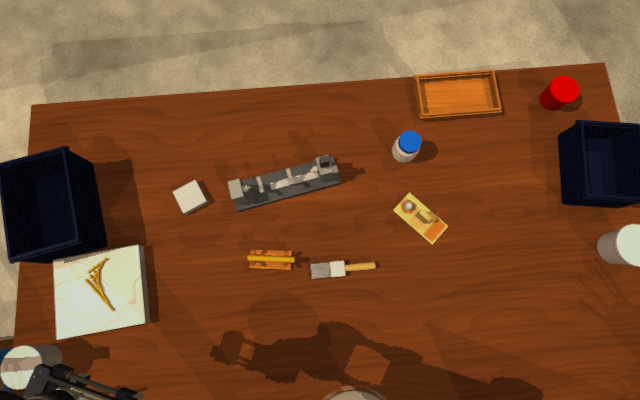

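View pics/side0.png

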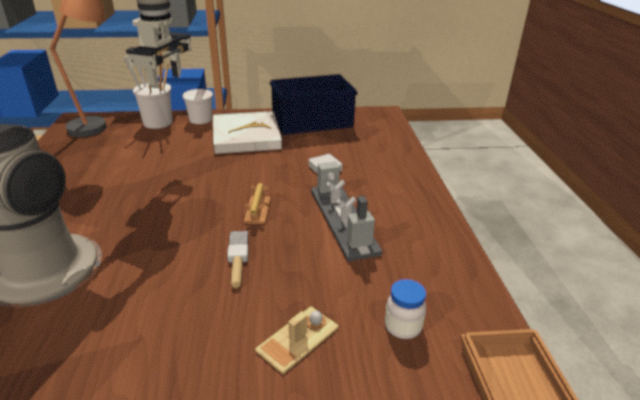

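The top view shows the jig from its headstock at (236,188) to the tailstock at (328,165). The rest with the spindle is at (271,260), the tray at (420,218) with the ball at (409,206), the brush at (343,269), the block at (190,197) and the jar at (407,147). The side view agrees with this. Next I'll take enlarged crops.

Run:
```python
import cv2,numpy as np
t=cv2.imread("pics/top0.png");s=cv2.imread("pics/side0.png")
r=lambda im,x,y,w,h,k:cv2.resize(im[y:y+h,x:x+w],None,fx=k,fy=k,interpolation=cv2.INTER_CUBIC)
a=r(t,220,148,130,70,6)   # 780x420
cv2.imwrite("pics/c1.png",a)
b=np.hstack([r(t,240,240,70,40,6)[:240],r(t,390,185,62,40,6)[:240]]);
b2=np.hstack([r(t,388,186,65,65,6),r(t,240,235,65,50,6).copy().repeat(1,0)[:300].copy() if 0 else np.vstack([r(t,240,235,65,50,6),np.zeros((90,390,3),np.uint8)])])
cv2.imwrite("pics/c2.png",b2);print(b2.shape)
```

```text
(390, 780, 3)
```

View pics/c1.png

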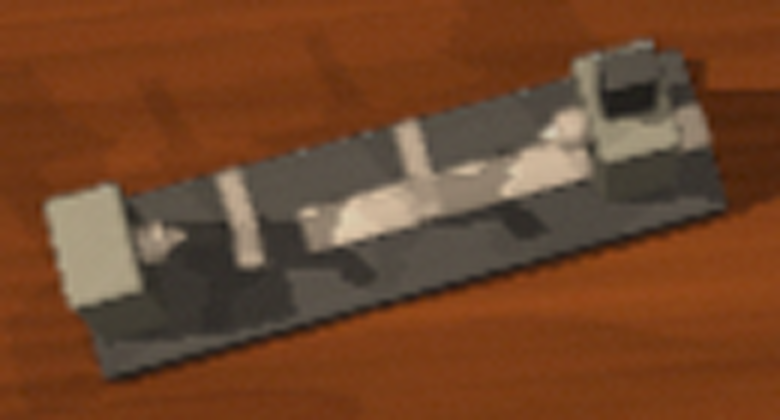

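View pics/c2.png

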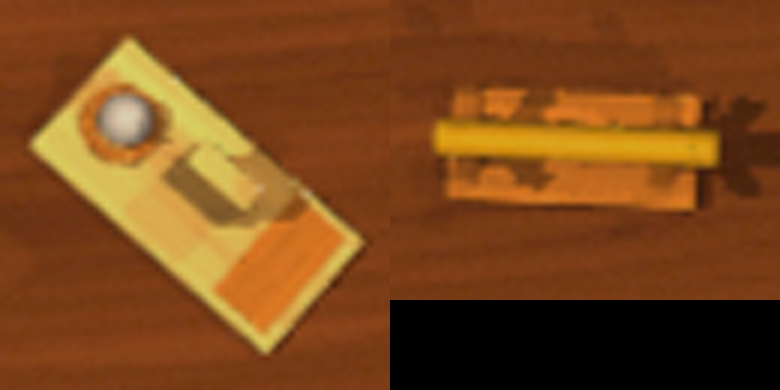

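The crops show these features clearly:
- **Jig:** the headstock top corners, the two rest tops, the tail bar top at about crop (632,68), and the base's front edge from (110,380) to (725,212).
- **Tray:** corners at crop (128,38), (30,145), (268,353) and (363,240), with the ball at (126,118).
- **Spindle:** it runs from (435,138) to (718,148).

Now I'll turn these into poses.

Create h.py:
```python
import numpy as np,cv2
from cell import robot, telemetry, order, read_camera
from scipy.optimize import least_squares
np.set_printoptions(precision=4,suppress=True)
def ray(c,uv,z):
    uv=np.atleast_2d(uv).astype(float);P=np.array(c["pose"])
    d=np.c_[(uv[:,0]-c["cx"])/c["fx"],(uv[:,1]-c["cy"])/c["fy"],np.ones(len(uv))]@P[:3,:3].T
    return P[:3,3]+d*((np.asarray(z)-P[2,3])/d[:,2])[:,None]
```

Create m.py:
```python
from h import *
c=read_camera("top");im=c["image"]
q=lambda pts,x,y:(np.array(pts)+.5)/6-.5+[x,y]
J=q([(45,205),(118,185),(152,288),(76,308),(720,210),(110,380)],220,148)
W=ray(c,J,[.086]*4+[.014,.0])[:,:2]
L=np.array([(.025,.106),(.025,.073),(-.025,.073),(-.025,.106),(-.04,-.185),(-.04,.110)])
R=lambda a:np.array([[np.cos(a),-np.sin(a)],[np.sin(a),np.cos(a)]])
f=lambda p:(L@R(p[2]).T+p[:2]-W).ravel()
s=least_squares(f,[.5,.1,0]);p=s.x;print("jig",p,"res mm",s.fun.reshape(-1,2)*1e3)
tb=ray(c,q([(632,68)],220,148),[.130])[:,:2];l=(tb-p[:2])@R(p[2]);print("bar",tb,"local",l,"travel",l[0,1]+.162)
T=ray(c,q([(128,38),(30,145),(268,353),(363,240)],388,186),[.008]*4)[:,:2]
ct=T.mean(0);x=(T[0]+T[1]-T[2]-T[3])/2
print("tray",ct,"size",np.linalg.norm(x),np.linalg.norm(T[0]-T[1]),"yaw",np.arctan2(x[1],x[0]));print("ball",ray(c,q([(126,118)],388,186),[.020]))
hsv=cv2.cvtColor(im,cv2.COLOR_RGB2HSV)[235:285,240:305]
m=((hsv[...,0]>18)&(hsv[...,0]<32)&(hsv[...,1]>150)&(hsv[...,2]>120)).astype(np.uint8)
k=max(cv2.findContours(m,0,2)[0],key=cv2.contourArea);r=cv2.minAreaRect(k);print(r)
b=cv2.boxPoints(r)+[240,235];b=b[np.argsort(b[:,0])]
e=ray(c,[b[:2].mean(0),b[2:].mean(0)],[.042]*2);e2=e[0]-e[1]
print("spindle ends",e,"mid",e.mean(0),"len",np.linalg.norm(e2),"yaw",np.arctan2(-e2[0],e2[1]))
```

```bash
python3 m.py; python3 -c "
from h import *;s=telemetry.observe();print(s['tool_rot'],s['time'])"
```

Create d.py:
```python
# d.py x y z_grasp yaw : remaining move in tool axes (translate first, then turn)
from h import *;import sys
from scipy.spatial.transform import Rotation as Ro
x,y,z,yaw=map(float,sys.argv[1:5]);s=telemetry.observe()
A=Ro.from_euler('xyz',s["tool_rot"]);B=Ro.from_euler('xyz',[np.pi,0,yaw])
d=np.array([x,y,z+.159])-s["tool_pos"]
print("d",A.inv().apply(d),"rot",(A.inv()*B).as_rotvec(),"d after turn",B.inv().apply(d),"t",s["time"],"F",s["contact_force"],"op",s["opening"],s["grip_force"])
```

```bash
python3 d.py .4454 .176 .14 1.442
```

```text
d [-0.3412 -0.1886  0.1054] rot [-0.0011  0.0006  1.2978] d after turn [-0.2737  0.2776  0.1052] t 0.15 F [ 0.8991 -0.3269  0.4544] op 0.09214031015433 0.0
```

Call:
jog_arm:
  moves: [0, 0, 0, 0, 0, 0.118, 0, 0, 0, 0, 0, 0.118, 0, 0, 0, 0, 0, 0.118, 0, 0, 0, 0, 0, 0.118, 0, 0, 0, 0, 0, 0.118, 0, 0, 0, 0, 0, 0.118, 0, 0, 0, 0, 0, 0.118, 0, 0, 0, 0, 0, 0.118]
  aperture: 0.06

```text
time: 0.82
tool_pos: [0.2052, 0.4831, 0.4044]
tool_rot: [-3.141, 0.0, 1.79]
contact_force: [0.3, -0.8, -0.1]
opening: 0.0599
grip_force: 0.0
```

Call:
jog_arm:
  moves: [0, 0, 0, 0, 0, 0.118, 0, 0, 0, 0, 0, 0.118, 0, 0, 0, 0, 0, 0.118, -0.027, 0.028, 0.01, 0, 0, 0, -0.027, 0.028, 0.01, 0, 0, 0, -0.027, 0.028, 0.01, 0, 0, 0, -0.027, 0.028, 0.01, 0, 0, 0, -0.027, 0.028, 0.01, 0, 0, 0]

```text
time: 1.48
tool_pos: [0.3273, 0.3298, 0.3542]
tool_rot: [-3.142, -0.0, 1.442]
contact_force: [1.2, 1.0, -0.1]
opening: 0.0602
grip_force: 0.0
```

Call:
jog_arm:
  moves: [-0.027, 0.028, 0.01, 0, 0, 0, -0.027, 0.028, 0.01, 0, 0, 0, -0.027, 0.028, 0.01, 0, 0, 0, -0.027, 0.028, 0.01, 0, 0, 0, -0.027, 0.026, 0.01, 0, 0, 0, 0, 0, 0, 0, 0, 0, 0, 0, 0, 0, 0, 0]

```text
time: 2.07
tool_pos: [0.447, 0.1781, 0.3039]
tool_rot: [-3.14, 0.001, 1.438]
contact_force: [-0.4, 0.6, 0.1]
opening: 0.0598
grip_force: 0.0
```

```bash
python3 d.py .4454 .176 .04 1.442
```

```text
d [-0.0023 -0.0011  0.1049] rot [-0.0018  0.0005 -0.0044] d after turn [-0.0023 -0.0013  0.1049] t 2.0667 F [-0.382   0.6003  0.0796] op 0.05983078157163051 0.0
```

Call:
jog_arm:
  moves: [-0.002, -0.001, 0.03, 0, 0, 0, 0, 0, 0.03, 0, 0, 0, 0, 0, 0.025, 0, 0, 0, 0, 0, 0.02, 0, 0, 0, 0, 0, 0, 0, 0, 0]

```text
time: 2.48
tool_pos: [0.443, 0.1787, 0.1969]
tool_rot: [-3.135, 0.002, 1.443]
contact_force: [-1.2, -0.2, -0.5]
opening: 0.06
grip_force: 0.0
```

Call:
jog_arm:
  moves: [0, 0, 0, 0, 0, 0, 0, 0, 0, 0, 0, 0, 0, 0, 0, 0, 0, 0, 0, 0, 0, 0, 0, 0, 0, 0, 0, 0, 0, 0, 0, 0, 0, 0, 0, 0]
  aperture: 0
  grip_n: 30

```text
time: 2.98
tool_pos: [0.4451, 0.1779, 0.2004]
tool_rot: [3.14, -0.001, 1.442]
contact_force: [-0.4, 0.2, -0.7]
opening: 0.0246
grip_force: 0.0
```

Call:
jog_arm:
  moves: [0, 0, -0.02, 0, 0, 0, 0, 0, -0.03, 0, 0, 0, 0, 0, -0.03, 0, 0, 0, 0, 0, -0.03, 0, 0, 0, 0, 0, 0, 0, 0, 0]

```text
time: 3.4
tool_pos: [0.4463, 0.1782, 0.3152]
tool_rot: [3.132, -0.004, 1.442]
contact_force: [0.8, 0.9, -0.1]
opening: 0.0004
grip_force: 0.0
```

Run:
```python
from h import *
p=np.array([.6425,.1624]);a=.1941
t=p+np.array([-np.sin(a),np.cos(a)])*-.022;print(t)
c=read_camera("side");r=lambda im,x,y,w,h,k:cv2.resize(im[y:y+h,x:x+w],None,fx=k,fy=k,interpolation=cv2.INTER_CUBIC)
cv2.imwrite("pics/s1.png",r(c["image"],230,110,160,150,4)[:,:,::-1])
```

```bash
python3 d.py .6467 .1408 .15 1.7649
```

```text
[0.6467 0.1408]
d [-0.011   0.2041  0.0052] rot [ 0.0071 -0.0014 -0.3231] d after turn [-0.0753  0.19    0.0038] t 3.45 F [ 0.4621 -0.7101 -0.3279] op 0.00018632789012307133 0.0
```

View pics/s1.png

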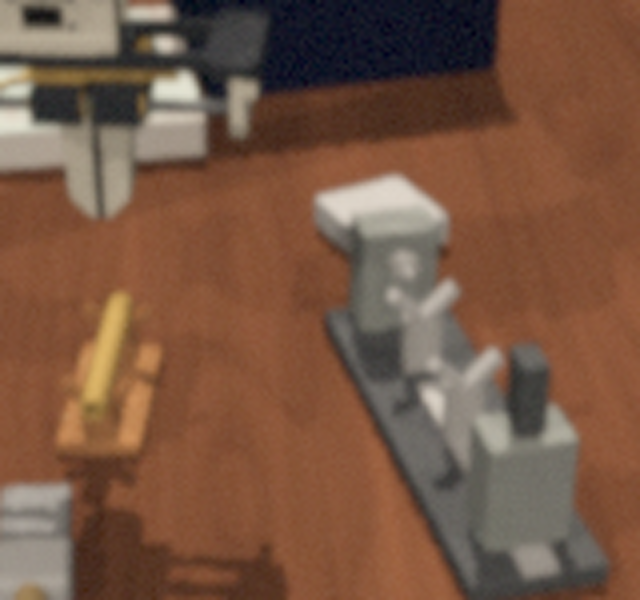

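The side view shows the closed gripper empty at (100,200). I lifted before the fingers had closed, and the spindle still lies in its rest at about (108,355). I'll reopen and grasp again, with more time for closing.

Call:
jog_arm:
  moves: [0, 0, 0, 0, 0, 0, 0, 0, 0, 0, 0, 0, 0, 0, 0, 0, 0, 0, 0, 0, 0, 0, 0, 0, 0, 0, 0, 0, 0, 0, 0, 0, 0, 0, 0, 0, 0, 0, 0, 0, 0, 0, 0, 0, 0, 0, 0, 0]
  aperture: 0.05
  grip_n: 30

```text
time: 4.12
tool_pos: [0.445, 0.1778, 0.3096]
tool_rot: [-3.141, 0.0, 1.442]
contact_force: [-0.5, 0.7, 0.3]
opening: 0.0479
grip_force: 0.0
```

Call:
jog_arm:
  moves: [0, 0, 0.03, 0, 0, 0, 0, 0, 0.03, 0, 0, 0, 0, 0, 0.03, 0, 0, 0, 0, 0, 0.02, 0, 0, 0, 0, 0, 0, 0, 0, 0]

```text
time: 4.53
tool_pos: [0.4437, 0.1775, 0.1964]
tool_rot: [-3.135, 0.002, 1.442]
contact_force: [-1.1, -0.6, 0.4]
opening: 0.0497
grip_force: 0.0
```

Call:
jog_arm:
  moves: [0, 0, 0, 0, 0, 0, 0, 0, 0, 0, 0, 0, 0, 0, 0, 0, 0, 0, 0, 0, 0, 0, 0, 0, 0, 0, 0, 0, 0, 0, 0, 0, 0, 0, 0, 0, 0, 0, 0, 0, 0, 0, 0, 0, 0, 0, 0, 0]
  aperture: 0
  grip_n: 30

```text
time: 5.2
tool_pos: [0.4451, 0.1779, 0.2004]
tool_rot: [3.141, -0.0, 1.442]
contact_force: [-2.1, -0.3, 7.1]
opening: 0.0147
grip_force: 30.0
```

Call:
jog_arm:
  moves: [0, 0, 0, 0, 0, 0, 0, 0, 0, 0, 0, 0]

```text
time: 5.37
tool_pos: [0.4451, 0.1779, 0.2004]
tool_rot: [3.141, -0.0, 1.442]
contact_force: [-1.8, 0.1, 6.5]
opening: 0.0151
grip_force: 30.0
```

```bash
python3 d.py .4454 .176 .04 1.442
```

```text
d [-0.0019  0.0006  0.0014] rot [ 0.0008 -0.0004 -0.0002] d after turn [-0.0019  0.0006  0.0014] t 5.3667 F [-1.8084  0.1049  6.5418] op 0.015115872590338362 29.99851405620575
```

Call:
jog_arm:
  moves: [0, 0, -0.015, 0, 0, 0, 0, 0, -0.03, 0, 0, 0, 0, 0, -0.03, 0, 0, 0, 0, 0, -0.03, 0, 0, 0, 0, 0, -0.01, 0, 0, -0.1, 0, 0, 0, 0, 0, -0.11, 0, 0, 0, 0, 0, -0.113, 0, 0, 0, 0, 0, 0]

```text
time: 6.03
tool_pos: [0.4448, 0.1778, 0.315]
tool_rot: [3.141, -0.0, 1.769]
contact_force: [-0.8, -0.4, -2.2]
opening: 0.015
grip_force: 30.0
```

```bash
python3 d.py .6463 .1428 .15 1.7649
```

```text
d [-0.074   0.1907  0.006 ] rot [ 0.0003 -0.      0.0039] d after turn [-0.0732  0.191   0.006 ] t 6.0333 F [-0.7863 -0.4294 -2.2256] op 0.014995215490376867 29.994733035564423
```

Call:
jog_arm:
  moves: [-0.012, 0.03, 0, 0, 0, 0, -0.012, 0.032, 0, 0, 0, 0, -0.013, 0.034, 0, 0, 0, 0, -0.013, 0.034, 0, 0, 0, 0, -0.012, 0.033, 0, 0, 0, 0, -0.012, 0.028, 0, 0, 0, 0.004, 0, 0, 0, 0, 0, 0, 0, 0, 0, 0, 0, 0]

```text
time: 6.7
tool_pos: [0.6475, 0.1413, 0.313]
tool_rot: [-3.139, -0.0, 1.756]
contact_force: [-0.4, 0.0, -1.1]
opening: 0.0151
grip_force: 30.0
```

Run:
```python
from h import *
r=lambda im,x,y,w,h,k:cv2.resize(im[y:y+h,x:x+w],None,fx=k,fy=k,interpolation=cv2.INTER_CUBIC)
c=read_camera("side");cv2.imwrite("pics/s2.png",r(c["image"],280,80,130,190,3)[:,:,::-1])
# reproject expected jig landmarks in side view for check
P=np.linalg.inv(np.array(c["pose"]));a=.1941
for n,(x,y,z) in dict(headTL=(-.025,.073,.086),headTR=(.025,.073,.086),tip=(0,.052,.065),lipHL=(-.0175,.023,.071),lipTL=(-.0175,-.057,.071),baseTL=(-.04,-.185,.0),baseTR=(.04,-.185,.0),baseHL=(-.04,.110,.014)).items():
    w=np.array([.6425+x*np.cos(a)-y*np.sin(a),.1624+x*np.sin(a)+y*np.cos(a),z,1]);k=P@w
    print(n,(k[0]/k[2]*c["fx"]+c["cx"]-280)*3,(k[1]/k[2]*c["fy"]+c["cy"]-80)*3)
```

```bash
python3 d.py .6463 .1428 .15 1.7649
```

```text
headTL 121.91355972652661 266.789670018259
headTR 179.57708828250048 259.41507642386324
tip 157.7160173867232 297.37661935568735
lipHL 148.01310564767948 311.2876183180033
lipTL 179.10480420289088 363.4438702317203
baseTL 201.33334576187286 545.8584546716809
baseTR 305.9718955337556 527.485877217481
baseHL 91.93214917677949 321.47471259254417
d [ 0.001  -0.      0.0043] rot [-0.0026 -0.0005 -0.007 ] d after turn [ 0.001  -0.      0.0043] t 6.75 F [ 0.4261 -0.009  -0.4643] op 0.015319172540241635 29.996625781059265
```

View pics/s2.png

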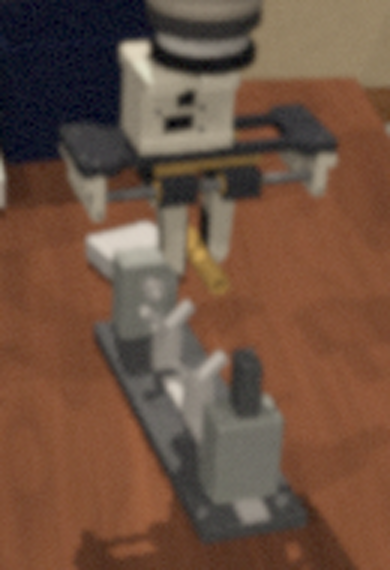

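The spindle is held over the notches at (205,260). The visible jig corners match my predictions to within a few millimetres, which the V notches can absorb, so I'll lower it.

Call:
jog_arm:
  moves: [0.001, 0, 0.03, 0, 0, 0, 0, 0, 0.025, 0, 0, 0, 0, 0, 0.015, 0, 0, 0, 0, 0, 0.008, 0, 0, 0, 0, 0, 0.004, 0, 0, 0, 0, 0, 0, 0, 0, 0, 0, 0, 0, 0, 0, 0]

```text
time: 7.33
tool_pos: [0.6466, 0.1433, 0.234]
tool_rot: [3.14, 0.0, 1.761]
contact_force: [1.1, 0.7, -1.2]
opening: 0.0152
grip_force: 30.0
```

```bash
python3 d.py .6463 .1428 .065 1.7649
```

```text
d [-0.0004 -0.0004  0.01  ] rot [ 0.0017  0.0001 -0.0043] d after turn [-0.0004 -0.0004  0.01  ] t 7.3333 F [ 1.114  0.725 -1.212] op 0.015223259553283462 29.99667763710022
```

Call:
jog_arm:
  moves: [0, 0, 0.003, 0, 0, 0, 0, 0, 0.002, 0, 0, 0, 0, 0, 0.002, 0, 0, 0, 0, 0, 0, 0, 0, 0, 0, 0, 0, 0, 0, 0]

```text
time: 7.75
tool_pos: [0.6466, 0.143, 0.2259]
tool_rot: [3.141, -0.0, 1.761]
contact_force: [0.8, -0.3, -2.1]
opening: 0.0152
grip_force: 30.0
```

Call:
jog_arm:
  moves: [0, 0, 0.001, 0, 0, 0, 0, 0, 0.001, 0, 0, 0, 0, 0, 0, 0, 0, 0, 0, 0, 0, 0, 0, 0]

```text
time: 8.08
tool_pos: [0.6467, 0.1431, 0.2254]
tool_rot: [3.14, 0.0, 1.761]
contact_force: [-3.0, -0.5, 7.9]
opening: 0.0147
grip_force: 30.0
```

```bash
python3 d.py .6463 .1428 .065 1.7649
```

```text
d [-0.0002 -0.0004  0.0014] rot [ 0.0017  0.0001 -0.0041] d after turn [-0.0002 -0.0004  0.0014] t 8.0833 F [-2.9937 -0.4793  7.9177] op 0.014741506044527572 29.99824583530426
```

Call:
jog_arm:
  moves: [0, 0, 0, 0, 0, 0, 0, 0, 0, 0, 0, 0, 0, 0, 0, 0, 0, 0, 0, 0, 0, 0, 0, 0, 0, 0, 0, 0, 0, 0, 0, 0, 0, 0, 0, 0, 0, 0, 0, 0, 0, 0]
  aperture: 0.05

```text
time: 8.67
tool_pos: [0.6465, 0.143, 0.2236]
tool_rot: [-3.141, -0.0, 1.761]
contact_force: [-0.5, -0.2, 0.2]
opening: 0.0492
grip_force: 0.0
```

Call:
jog_arm:
  moves: [0, 0, -0.03, 0, 0, 0, 0, 0, -0.03, 0, 0, 0, 0, 0, -0.03, 0, 0, 0, 0, 0, -0.03, 0, 0, 0, 0, 0, -0.03, 0, 0, 0, 0, 0, 0, 0, 0, 0]

```text
time: 9.17
tool_pos: [0.6472, 0.1432, 0.3812]
tool_rot: [3.13, 0.001, 1.761]
contact_force: [1.6, -0.8, 0.8]
opening: 0.0501
grip_force: 0.0
```

Run:
```python
from h import *
r=lambda im,x,y,w,h,k:cv2.resize(im[y:y+h,x:x+w],None,fx=k,fy=k,interpolation=cv2.INTER_CUBIC)
c=read_camera("side");cv2.imwrite("pics/s3.png",r(c["image"],300,140,100,130,4)[:,:,::-1])
```

```bash
python3 d.py .6709 .0185 .115 1.7649
```

```text
d [-0.1268 -0.0008  0.104 ] rot [ 0.0079  0.0006 -0.0041] d after turn [-0.1269 -0.0005  0.1039] t 9.2167 F [-1.1897 -0.3731 -0.3751] op 0.05003292264190882 0.0
```

View pics/s3.png

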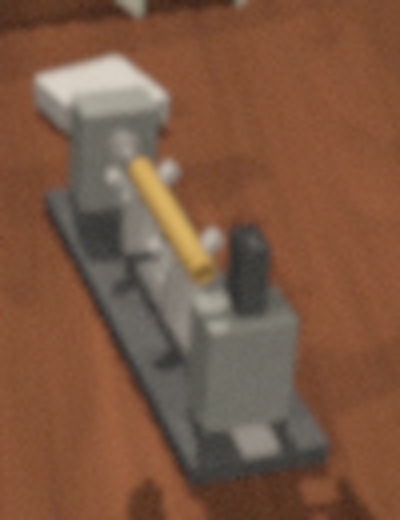

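The spindle is seated in both notches, from (135,160) to (205,272). Next is the tailstock bar.

Call:
jog_arm:
  moves: [-0.03, 0, 0, 0, 0, 0, -0.035, 0, 0, 0, 0, 0, -0.035, 0, 0, 0, 0, 0, -0.027, 0, 0.01, 0, 0, 0, 0, 0, 0.03, 0, 0, 0, 0, 0, 0.03, 0, 0, 0, 0, 0, 0.02, 0, 0, 0, 0, 0, 0.014, 0, 0, 0]

```text
time: 9.88
tool_pos: [0.6694, 0.0179, 0.2652]
tool_rot: [-3.135, -0.002, 1.76]
contact_force: [0.3, -0.3, 0.2]
opening: 0.0498
grip_force: 0.0
```

Call:
jog_arm:
  moves: [0, 0, 0, 0, 0, 0, 0, 0, 0, 0, 0, 0, 0, 0, 0, 0, 0, 0, 0, 0, 0, 0, 0, 0, 0, 0, 0, 0, 0, 0, 0, 0, 0, 0, 0, 0, 0, 0, 0, 0, 0, 0, 0, 0, 0, 0, 0, 0]
  aperture: 0
  grip_n: 30

```text
time: 10.55
tool_pos: [0.6709, 0.0185, 0.2706]
tool_rot: [3.139, 0.0, 1.761]
contact_force: [3.9, 1.5, 2.5]
opening: 0.0159
grip_force: 30.0
```

```bash
python3 d.py .6709 .0185 .113 1.7649
```

```text
d [ 0.     -0.     -0.0014] rot [ 0.0025  0.0004 -0.0038] d after turn [ 0.     -0.     -0.0014] t 10.55 F [3.8965 1.4851 2.505 ] op 0.0159466020047116 30.01020759344101
```

Call:
jog_arm:
  moves: [0.006, 0, 0, 0, 0, 0, 0.008, 0, 0, 0, 0, 0, 0.008, 0, 0, 0, 0, 0, 0.008, 0, 0, 0, 0, 0, 0.008, 0, 0, 0, 0, 0, 0.006, 0, 0, 0, 0, 0, 0, 0, 0, 0, 0, 0, 0, 0, 0, 0, 0, 0]

```text
time: 11.22
tool_pos: [0.6624, 0.0621, 0.2706]
tool_rot: [3.14, -0.0, 1.761]
contact_force: [2.5, 3.5, 5.0]
opening: 0.0162
grip_force: 30.0
```

Call:
jog_arm:
  moves: [0.003, 0, 0, 0, 0, 0, 0.003, 0, 0, 0, 0, 0, 0.002, 0, 0, 0, 0, 0, 0, 0, 0, 0, 0, 0, 0, 0, 0, 0, 0, 0]

```text
time: 11.63
tool_pos: [0.6611, 0.0689, 0.2706]
tool_rot: [3.139, 0.001, 1.76]
contact_force: [3.8, -1.2, 5.6]
opening: 0.0156
grip_force: 30.0
```

```bash
python3 d.py .6709 .0185 .113 1.7649
```

```text
d [-0.0513  0.0002 -0.0013] rot [ 0.0021  0.001  -0.0044] d after turn [-0.0513 -0.0001 -0.0014] t 11.6333 F [ 3.8215 -1.1553  5.5642] op 0.015564256765161103 30.01399666070938
```

Call:
jog_arm:
  moves: [0.002, 0, 0, 0, 0, 0, 0.001, 0, 0, 0, 0, 0, 0, 0, 0, 0, 0, 0, 0, 0, 0, 0, 0, 0]

```text
time: 11.97
tool_pos: [0.6605, 0.0716, 0.2706]
tool_rot: [3.14, 0.001, 1.76]
contact_force: [2.8, -2.3, 5.5]
opening: 0.0154
grip_force: 30.0
```

Call:
jog_arm:
  moves: [0.002, 0, 0, 0, 0, 0, 0.001, 0, 0, 0, 0, 0, 0, 0, 0, 0, 0, 0, 0, 0, 0, 0, 0, 0]

```text
time: 12.3
tool_pos: [0.6601, 0.0739, 0.2706]
tool_rot: [3.14, 0.002, 1.76]
contact_force: [4.5, -4.6, 5.3]
opening: 0.0159
grip_force: 30.0
```

```bash
python3 d.py .6709 .0185 .113 1.7649
```

```text
d [-0.0565  0.0002 -0.0013] rot [ 0.0021  0.0023 -0.0048] d after turn [-0.0565 -0.0001 -0.0014] t 12.3 F [ 4.5302 -4.5506  5.2979] op 0.0159460720962509 30.01574993133545
```

Call:
jog_arm:
  moves: [0.002, 0, 0, 0, 0, 0, 0.002, 0, 0, 0, 0, 0, 0, 0, 0, 0, 0, 0, 0, 0, 0, 0, 0, 0]

```text
time: 12.63
tool_pos: [0.6598, 0.0757, 0.2706]
tool_rot: [3.139, 0.006, 1.759]
contact_force: [6.0, -13.9, 3.7]
opening: 0.0162
grip_force: 30.0
```

Call:
jog_arm:
  moves: [0.002, 0, 0, 0, 0, 0, 0.001, 0, 0, 0, 0, 0, 0, 0, 0, 0, 0, 0, 0, 0, 0, 0, 0, 0]

```text
time: 12.97
tool_pos: [0.6595, 0.0767, 0.2706]
tool_rot: [3.139, 0.009, 1.758]
contact_force: [7.0, -22.0, 3.6]
opening: 0.0157
grip_force: 30.0
```

```bash
python3 d.py .6709 .0185 .113 1.7649
```

```text
d [-0.0593  0.0003 -0.0008] rot [ 0.0022  0.0095 -0.0064] d after turn [-0.0593 -0.0001 -0.0014] t 12.9667 F [  6.984  -21.9993   3.5822] op 0.015672390897310155 30.009629130363464
```

Call:
jog_arm:
  moves: [-0.003, 0, 0, 0, 0, 0, 0, 0, 0, 0, 0, 0, 0, 0, 0, 0, 0, 0, 0, 0, 0, 0, 0, 0, 0, 0, 0, 0, 0, 0, 0, 0, 0, 0, 0, 0, 0, 0, 0, 0, 0, 0, 0, 0, 0, 0, 0, 0]
  aperture: 0.05

```text
time: 13.63
tool_pos: [0.6587, 0.0795, 0.2697]
tool_rot: [-3.141, -0.0, 1.761]
contact_force: [0.7, 0.7, 0.3]
opening: 0.0499
grip_force: 0.0
```

Call:
jog_arm:
  moves: [0, 0, -0.03, 0, 0, 0, 0, 0, -0.04, 0, 0, 0, 0, 0, -0.04, 0, 0, 0, 0, 0, -0.02, 0, 0, 0, -0.04, 0, 0, 0, 0, 0, -0.04, 0, 0, 0, 0, 0, -0.04, 0, 0, 0, 0, 0, -0.04, 0, 0, 0, 0, 0]

```text
time: 14.3
tool_pos: [0.689, -0.0791, 0.4001]
tool_rot: [3.141, 0.0, 1.762]
contact_force: [1.0, -0.3, -0.2]
opening: 0.0495
grip_force: 0.0
```

```bash
python3 d.py .5239 -.2314 .14 .744
```

```text
d [-0.1181 -0.1911  0.1011] rot [ 0.0005 -0.0001  1.0179] d after turn [-0.2246  0.0002  0.1011] t 14.3 F [ 1.0243 -0.2898 -0.2226] op 0.04953379251162837 0.0
```

Call:
jog_arm:
  moves: [-0.02, -0.032, 0, 0, 0, 0, -0.02, -0.032, 0, 0, 0, 0, -0.02, -0.032, 0, 0, 0, 0, -0.02, -0.032, 0, 0, 0, 0, -0.02, -0.032, 0, 0, 0, 0, -0.018, -0.031, 0, 0, 0, 0.118, 0, 0, 0, 0, 0, 0.12, 0, 0, 0, 0, 0, 0.12]

```text
time: 14.97
tool_pos: [0.5222, -0.2314, 0.4002]
tool_rot: [3.141, 0.0, 1.394]
contact_force: [-0.1, 0.5, -0.3]
opening: 0.0499
grip_force: 0.0
```

Call:
jog_arm:
  moves: [0, 0, 0, 0, 0, 0.12, 0, 0, 0, 0, 0, 0.12, 0, 0, 0.03, 0, 0, 0.12, 0, 0, 0.03, 0, 0, 0.12, 0, 0, 0.02, 0, 0, 0.12, 0, 0, 0.02, 0, 0, 0.06, 0, 0, 0, 0, 0, 0, 0, 0, 0, 0, 0, 0]

```text
time: 15.63
tool_pos: [0.5237, -0.2298, 0.2993]
tool_rot: [-3.14, 0.0, 0.745]
contact_force: [0.6, -0.6, -0.1]
opening: 0.05
grip_force: 0.0
```

```bash
python3 d.py .5239 -.2314 .035 .744
```

Run:
```python
from h import *
r=lambda im,x,y,w,h,k:cv2.resize(im[y:y+h,x:x+w],None,fx=k,fy=k,interpolation=cv2.INTER_CUBIC)
c=read_camera("top");s=read_camera("side")
a=r(c["image"],225,145,120,70,5);b=r(s["image"],240,155,160,220,3)[:250*2]
print(a.shape,b.shape)
o=np.zeros((600,800,3),np.uint8)
o[:350,:600]=a
b1=r(s["image"],250,290,120,80,3);b2=r(s["image"],305,150,80,110,3)
o[350:590,:360]=b1;o[260:590,440:680]=b2
cv2.imwrite("pics/v4.png",o[:,:,::-1])
```

```text
d [-0.0009  0.0016  0.1053] rot [-0.0019  0.0004  0.0011] d after turn [-0.0009  0.0014  0.1053] t 15.6333 F [ 0.5933 -0.5676 -0.0647] op 0.04996998798399662 0.0
(350, 600, 3) (500, 480, 3)
```

View pics/v4.png

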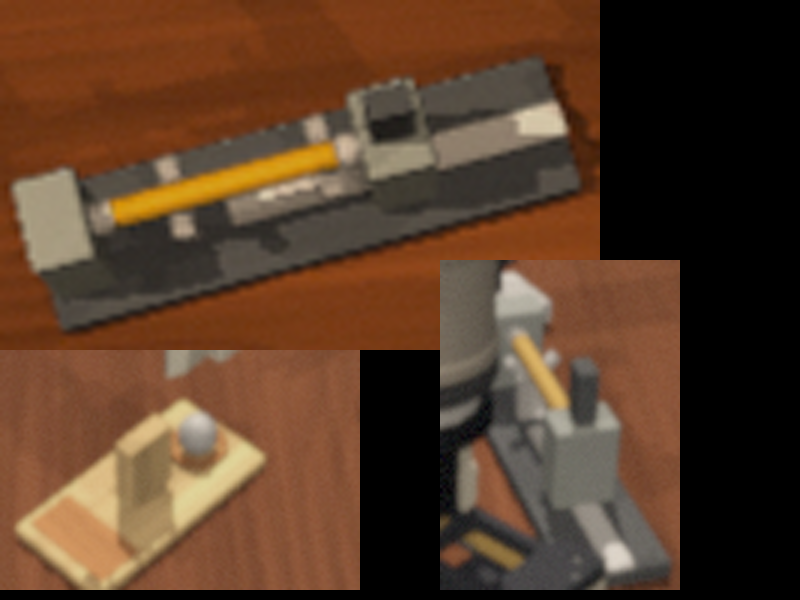

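The top view shows the spindle, (110,211) to (337,153), between both points with only short collars visible. The tray and ball are undisturbed. I'll measure the spindle's middle, then grasp the fin.

Run:
```python
from h import *
c=read_camera("top")
x0,y0=225,145
hsv=cv2.cvtColor(c["image"],cv2.COLOR_RGB2HSV)[y0:y0+70,x0:x0+120]
m=((hsv[...,0]>17)&(hsv[...,0]<32)&(hsv[...,1]>170)&(hsv[...,2]>130)).astype(np.uint8)
k=max(cv2.findContours(m,0,2)[0],key=cv2.contourArea);r=cv2.minAreaRect(k);print(r)
b=cv2.boxPoints(r)+[x0,y0];b=b[np.argsort(b[:,0])]
e=ray(c,[b[:2].mean(0),b[2:].mean(0)],[.068]*2);d=e[0]-e[1]
q=lambda u,v:[(u+.5)/5-.5+x0,(v+.5)/5-.5+y0]
a=np.arctan2(-d[0],d[1]);bar=ray(c,[q(390,100)],[.13])[0]
hs=ray(c,[q(75,170),q(92,263)],[.086]*2)
ax=np.array([-np.sin(a),np.cos(a)])
print(e,"mid",e.mean(0),"len",np.linalg.norm(d),"yaw",a)
print("bar rel along (exp -.092)",(bar-e.mean(0))[:2]@ax,"head face (exp .073)",(hs.mean(0)-e.mean(0))[:2]@ax)
```

```text
((44.29999923706055, 36.099998474121094), (5.437758922576904, 45.60700988769531), 74.74488067626953)
[[0.6313 0.2228 0.068 ]
 [0.6543 0.1068 0.068 ]] mid [0.6428 0.1648 0.068 ] len 0.11824379099028347 yaw 0.19627871628194227
bar rel along (exp -.092) -0.09200489873675952 head face (exp .073) 0.0723817684716294
```

Call:
jog_arm:
  moves: [-0.001, 0.001, 0.03, 0, 0, 0, 0, 0, 0.03, 0, 0, 0, 0, 0, 0.025, 0, 0, 0, 0, 0, 0.015, 0, 0, 0, 0, 0, 0.005, 0, 0, 0, 0, 0, 0, 0, 0, 0, 0, 0, 0, 0, 0, 0]

```text
time: 16.37
tool_pos: [0.5243, -0.2316, 0.1961]
tool_rot: [3.139, -0.001, 0.743]
contact_force: [-0.0, 0.9, 0.3]
opening: 0.0497
grip_force: 0.0
```

```bash
python3 d.py .5239 -.2314 .035 .744
```

```text
d [-0.0001 -0.0004  0.0021] rot [ 0.0022 -0.0007 -0.0007] d after turn [-0.0001 -0.0004  0.0021] t 16.3667 F [-0.0167  0.869   0.2941] op 0.0497397947878933 0.0
```

The points are fully home: the bar is at -92.0 mm and the head face at +72.4 mm, against 92 and 73 expected. Now I'll grip the fin and lift gently.

Call:
jog_arm:
  moves: [0, 0, 0, 0, 0, 0, 0, 0, 0, 0, 0, 0, 0, 0, 0, 0, 0, 0, 0, 0, 0, 0, 0, 0, 0, 0, 0, 0, 0, 0, 0, 0, 0, 0, 0, 0, 0, 0, 0, 0, 0, 0, 0, 0, 0, 0, 0, 0]
  aperture: 0
  grip_n: 30

```text
time: 17.03
tool_pos: [0.5237, -0.2313, 0.1949]
tool_rot: [3.141, -0.0, 0.743]
contact_force: [-0.6, -0.3, 2.0]
opening: 0.0136
grip_force: 30.0
```

Call:
jog_arm:
  moves: [0, 0, 0, 0, 0, 0, 0, 0, 0, 0, 0, 0, 0, 0, -0.003, 0, 0, 0, 0, 0, -0.006, 0, 0, 0, 0, 0, -0.008, 0, 0, 0, 0, 0, -0.01, 0, 0, 0, 0, 0, -0.012, 0, 0, 0, 0, 0, -0.012, 0, 0, 0]

```text
time: 17.7
tool_pos: [0.5237, -0.2313, 0.247]
tool_rot: [3.141, -0.0, 0.743]
contact_force: [-0.4, -0.3, -3.1]
opening: 0.0141
grip_force: 30.0
```

Call:
jog_arm:
  moves: [0, 0, -0.014, 0, 0, 0, 0, 0, -0.014, 0, 0, 0, 0, 0, -0.015, 0, 0, 0, 0, 0, -0.016, 0, 0, 0, 0, 0, -0.016, 0, 0, 0, 0, 0, -0.016, 0, 0, 0, 0, 0, -0.016, 0, 0, 0, 0, 0, -0.014, 0, 0, 0]

```text
time: 18.37
tool_pos: [0.5235, -0.2312, 0.3689]
tool_rot: [3.14, -0.001, 0.743]
contact_force: [1.0, 0.0, -2.0]
opening: 0.0138
grip_force: 30.0
```

Call:
jog_arm:
  moves: [0, 0, -0.01, 0, 0, 0, 0, 0, -0.006, 0, 0, 0, 0, 0, -0.002, 0, 0, 0, 0, 0, 0, 0, 0, 0, 0, 0, 0, 0, 0, 0]

```text
time: 18.78
tool_pos: [0.5235, -0.2312, 0.384]
tool_rot: [-3.14, 0.0, 0.743]
contact_force: [-0.1, 0.6, -2.0]
opening: 0.0137
grip_force: 30.0
```

Run:
```python
from h import *
# tray x axis now along world angle .744; ball at .046; grasp at tray centre
for yaw in(.744,):print(.6428-.046*np.cos(yaw),.1648-.046*np.sin(yaw))
c=read_camera("side");cv2.imwrite("pics/v5.png",cv2.resize(c["image"][150:400,180:430],None,fx=2,fy=2)[:,:,::-1])
```

```bash
python3 d.py .609 .1337 .205 .744
```

```text
0.6089547866993955 0.13364712635026132
d [ 0.3098 -0.2109  0.02  ] rot [-0.0017  0.0004 -0.0012] d after turn [ 0.31   -0.2106  0.0198] t 18.8333 F [-0.4831 -0.5502 -1.6028] op 0.014116353875642007 29.997942745685577
```

View pics/v5.png

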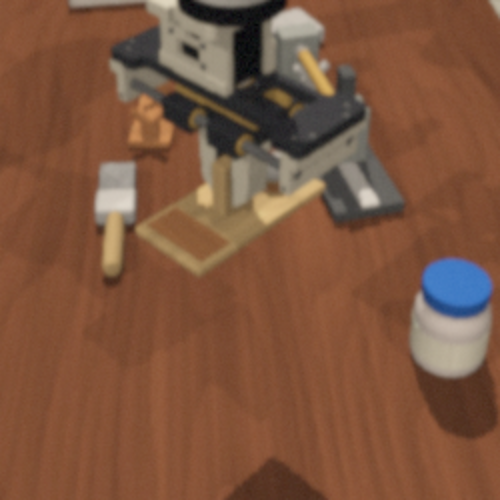

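The tray is level and held, at about (230,220); the ball is hidden behind a finger. I'll carry it across with smooth ramps.

Call:
jog_arm:
  moves: [0.0033, -0.0022, 0, 0, 0, 0, 0.0066, -0.0045, 0, 0, 0, 0, 0.01, -0.0068, 0, 0, 0, 0, 0.0135, -0.0092, 0, 0, 0, 0, 0.0135, -0.0092, 0, 0, 0, 0, 0.0135, -0.0092, 0, 0, 0, 0, 0.0135, -0.0092, 0, 0, 0, 0, 0.0135, -0.0092, 0, 0, 0, 0]

```text
time: 19.5
tool_pos: [0.548, -0.1264, 0.3846]
tool_rot: [-3.141, -0.0, 0.743]
contact_force: [0.8, 0.2, -1.7]
opening: 0.0141
grip_force: 30.0
```

Call:
jog_arm:
  moves: [0.0135, -0.0092, 0, 0, 0, 0, 0.0135, -0.0092, 0, 0, 0, 0, 0.0135, -0.0092, 0, 0, 0, 0, 0.0135, -0.0092, 0, 0, 0, 0, 0.0135, -0.0092, 0, 0, 0, 0, 0.0135, -0.0092, 0, 0, 0, 0, 0.0135, -0.0092, 0, 0, 0, 0, 0.0135, -0.0092, 0, 0, 0, 0]

```text
time: 20.17
tool_pos: [0.5775, 0.001, 0.3846]
tool_rot: [-3.141, -0.0, 0.744]
contact_force: [0.6, -0.9, -1.7]
opening: 0.0139
grip_force: 30.0
```

Call:
jog_arm:
  moves: [0.0135, -0.0092, 0, 0, 0, 0, 0.0135, -0.0092, 0, 0, 0, 0, 0.0135, -0.0092, 0, 0, 0, 0, 0.0135, -0.0092, 0, 0, 0, 0, 0.0135, -0.0092, 0, 0, 0, 0, 0.0135, -0.0092, 0, 0, 0, 0, 0.0135, -0.0092, 0, 0, 0, 0, 0.01, -0.0068, 0, 0, 0, 0]

```text
time: 20.83
tool_pos: [0.6061, 0.1245, 0.3845]
tool_rot: [-3.141, -0.0, 0.744]
contact_force: [-0.7, 0.2, -1.7]
opening: 0.0142
grip_force: 30.0
```

Call:
jog_arm:
  moves: [0.0066, -0.0045, 0.003, 0, 0, 0, 0.0033, -0.0022, 0.005, 0, 0, 0, 0, 0, 0.006, 0, 0, 0, 0, 0, 0.004, 0, 0, 0, 0, 0, 0.002, 0, 0, 0, 0, 0, 0, 0, 0, 0, 0, 0, 0, 0, 0, 0, 0, 0, 0, 0, 0, 0]

```text
time: 21.5
tool_pos: [0.6092, 0.1332, 0.365]
tool_rot: [3.141, -0.0, 0.742]
contact_force: [1.0, 0.0, -1.8]
opening: 0.0136
grip_force: 30.0
```

```bash
python3 d.py .609 .1337 .20 .744
```

Run:
```python
from h import *
r=lambda im,x,y,w,h,k:cv2.resize(im[y:y+h,x:x+w],None,fx=k,fy=k,interpolation=cv2.INTER_CUBIC)
c=read_camera("top");s=read_camera("side")
o=np.zeros((480,800,3),np.uint8);o[:,:400]=r(c["image"],220,110,100,120,4);o[:,400:]=r(s["image"],270,60,100,120,4)
cv2.imwrite("pics/v6.png",o[:,:,::-1])
```

```text
d [ 0.0002 -0.0006  0.006 ] rot [ 0.0003 -0.0005 -0.0019] d after turn [ 0.0002 -0.0006  0.006 ] t 21.5 F [ 0.9614  0.0458 -1.7877] op 0.013607822310341059 29.99789983034134
```

View pics/v6.png

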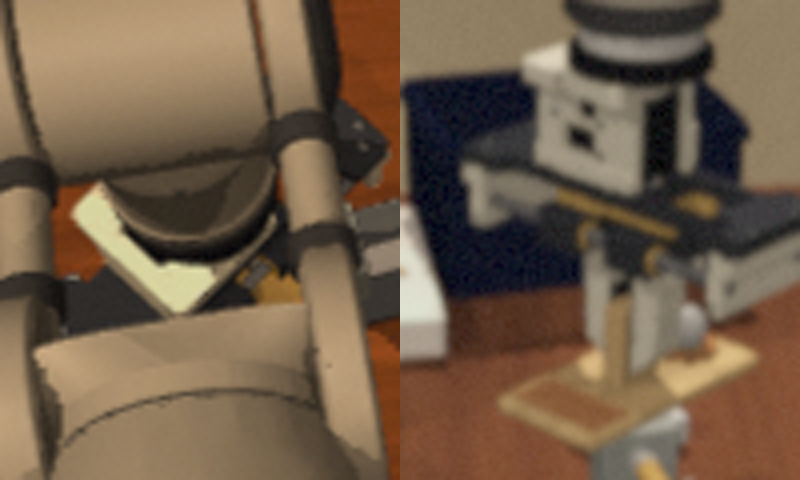

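The ball is in its pocket at (690,325) in the side half. The tray is level, with its underside about 10 cm above the spindle, and nothing touches it. I'm handing in.

Call:
jog_arm:
  moves: [0, 0, 0.003, 0, 0, 0, 0, 0, 0, 0, 0, 0, 0, 0, 0, 0, 0, 0, 0, 0, 0, 0, 0, 0]

```text
time: 21.93
tool_pos: [0.6091, 0.1337, 0.3617]
tool_rot: [-3.142, -0.0, 0.743]
contact_force: [-0.6, -0.5, -2.0]
opening: 0.0137
grip_force: 30.0
```

```bash
python3 -c "
from cell import robot, telemetry, order, read_camera;print(order.hand_in())"
```

```text
the job is handed in; nothing more can be done
None
```

I handed the job in at about 22 s: the spindle measured fully home on both points, and the arm is holding the tray level and still with the ball in its pocket over the spindle's middle, underside about 10 cm above it; the hand-in returned no verdict, and my first grasp of the spindle closed too late and had to be repeated.

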